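# Reload the tilt-out seasoning bin in mirrored order

## Task

The tilt-out steel bin is read from the guests' side, so move the four seasoning containers from the wooden rack into its four empty compartments, one in each, in reverse order: seen from the robot, the container at the left end of the rack goes into the right-most compartment, the next one into the second from the right, and so on. Stand each upright on its compartment's floor, set down gently and not dropped, and let go of them all.

Things in the scene. Friction and masses are not known exactly. Their poses are not given: they have to be found in the camera images.
- mill: Turned wooden pepper mill, round, 110 mm tall: foot 46 mm across, straight round barrel 36 mm across from 50 to 86 mm above its foot (the part to grip), small knob on top. About 0.18 kg. Origin: centre of its underside, z up.
- square_tin: Square steel spice tin, 42 x 42 mm, flat sides 78 mm high, with a round 30 mm dark cap on top, 90 mm tall in all. About 0.2 kg. Origin: centre of its underside, z up. x and y are normal to its flat sides.
- jar: Round white ceramic jar with cork lid, 46 mm across up to 68 mm, lid 43 mm across, 80 mm tall in all. About 0.25 kg. Origin: centre of its underside, z up.
- flat_tin: Flat oblong aluminium tin, 30 mm (along its x) by 46 mm (along its y), sides 84 mm high, with a small black oblong stopper on top, 90 mm tall in all. About 0.2 kg. Origin: centre of its underside, z up.
- insert_mill: Pale wooden insert block fixed on the source rack, 66 x 68 x 16 mm high, with a well 10 mm deep (round, 52 mm across) in which the mill stands at the start; it stays behind, showing where in the row that container came from. Origin: centre of its underside, 10 mm above the table; the container's foot stands 6 mm above this origin. Same yaw as the rack.
- insert_square_tin: Pale wooden insert block fixed on the source rack, 66 x 68 x 16 mm high, with a well 10 mm deep (square, 48 mm) in which the square tin stands at the start; it stays behind, showing where in the row that container came from. Origin: centre of its underside, 10 mm above the table; the container's foot stands 6 mm above this origin. Same yaw as the rack.
- insert_jar: Pale wooden insert block fixed on the source rack, 66 x 68 x 16 mm high, with a well 10 mm deep (round, 52 mm across) in which the jar stands at the start; it stays behind, showing where in the row that container came from. Origin: centre of its underside, 10 mm above the table; the container's foot stands 6 mm above this origin. Same yaw as the rack.
- insert_flat_tin: Pale wooden insert block fixed on the source rack, 66 x 68 x 16 mm high, with a well 10 mm deep (oblong, 36 x 52 mm) in which the flat tin stands at the start; it stays behind, showing where in the row that container came from. Origin: centre of its underside, 10 mm above the table; the container's foot stands 6 mm above this origin. Same yaw as the rack.
- rack: Low wooden source rack, fixed, 76 mm (x) by 300 mm (y), end boards 30 mm high, carrying the four inserts in a row along its y axis, centred at y = -106.5, -35.5, 35.5 and 106.5 mm. Origin: centre of its underside, on the table; +y points to the robot's left (yaw within 0.15 rad). It may be the nearer or the farther row.
- bin: Fixed steel tilt-out bin, locked level, 300 mm long: four open compartments in a row along its y, centred at x 0, y -106.5, -35.5, 35.5, 106.5 mm. Each 76 (x) by 68 (y) mm inside, 3 mm walls; floor 12 mm, wall tops 37 mm above origin; end cheeks 46 mm high; pull bar 52 mm out on the -x side. Origin: centre of underside, on the table; +y to the robot's left (yaw within 0.15 rad).
Things that resemble listed ones, but are neither listed nor needed, are in the scene too. What is shaped like the jar but turquoise or yellow is not meant.

How it is judged:
At the end, for the whole second after the job is handed in: Each container stands upright (within 0.12 rad) on the floor of the compartment that mirrors its insert's place in the rack (rack +y end to bin -y end, and so on), within 30 mm in bin x and 25 mm in bin y of its centre, origin 6 to 18 mm above the bin's; released and at rest (((y of insert_mill in the frame of rack between -0.1365 and -0.0765 m and y of mill in the frame of bin between 0.0815 and 0.1315 m) or (y of insert_mill in the frame of rack between -0.0655 and -0.0055 m and y of mill in the frame of bin between 0.0105 and 0.0605 m) or (y of insert_mill in the frame of rack between 0.0055 and 0.0655 m and y of mill in the frame of bin between -0.0605 and -0.0105 m) or (y of insert_mill in the frame of rack between 0.0765 and 0.1365 m and y of mill in the frame of bin between -0.1315 and -0.0815 m)) and x of mill in the frame of bin between -0.03 and 0.03 m and z of mill in the frame of bin between 0.006 and 0.018 m and angle between each of mill, square_tin, jar, flat_tin's own z axis and vertical below 0.12 rad and linear speed of each of mill, square_tin, jar, flat_tin below 0.03 m/s and angular speed of each of mill, square_tin, jar, flat_tin below 0.3 rad/s and contact force between each of mill, square_tin, jar, flat_tin and the fingers below 0.05 N and ((y of insert_square_tin in the frame of rack between -0.1365 and -0.0765 m and y of square_tin in the frame of bin between 0.0815 and 0.1315 m) or (y of insert_square_tin in the frame of rack between -0.0655 and -0.0055 m and y of square_tin in the frame of bin between 0.0105 and 0.0605 m) or (y of insert_square_tin in the frame of rack between 0.0055 and 0.0655 m and y of square_tin in the frame of bin between -0.0605 and -0.0105 m) or (y of insert_square_tin in the frame of rack between 0.0765 and 0.1365 m and y of square_tin in the frame of bin between -0.1315 and -0.0815 m)) and x of square_tin in the frame of bin between -0.03 and 0.03 m and z of square_tin in the frame of bin between 0.006 and 0.018 m and ((y of insert_jar in the frame of rack between -0.1365 and -0.0765 m and y of jar in the frame of bin between 0.0815 and 0.1315 m) or (y of insert_jar in the frame of rack between -0.0655 and -0.0055 m and y of jar in the frame of bin between 0.0105 and 0.0605 m) or (y of insert_jar in the frame of rack between 0.0055 and 0.0655 m and y of jar in the frame of bin between -0.0605 and -0.0105 m) or (y of insert_jar in the frame of rack between 0.0765 and 0.1365 m and y of jar in the frame of bin between -0.1315 and -0.0815 m)) and x of jar in the frame of bin between -0.03 and 0.03 m and z of jar in the frame of bin between 0.006 and 0.018 m and ((y of insert_flat_tin in the frame of rack between -0.1365 and -0.0765 m and y of flat_tin in the frame of bin between 0.0815 and 0.1315 m) or (y of insert_flat_tin in the frame of rack between -0.0655 and -0.0055 m and y of flat_tin in the frame of bin between 0.0105 and 0.0605 m) or (y of insert_flat_tin in the frame of rack between 0.0055 and 0.0655 m and y of flat_tin in the frame of bin between -0.0605 and -0.0105 m) or (y of insert_flat_tin in the frame of rack between 0.0765 and 0.1365 m and y of flat_tin in the frame of bin between -0.1315 and -0.0815 m)) and x of flat_tin in the frame of bin between -0.03 and 0.03 m and z of flat_tin in the frame of bin between 0.006 and 0.018 m); the robot touches nothing.
It fails at once if the mill is dropped or thrown into the bin (faster than 0.6 m/s while its foot is below the bin's rim) (z of mill in the frame of bin below 0.037 m and x of mill in the frame of bin between -0.045 and 0.045 m and y of mill in the frame of bin between -0.145 and 0.145 m and linear speed of mill above 0.6 m/s).
It fails at once if the square tin is dropped or thrown into the bin (faster than 0.6 m/s while its foot is below the bin's rim) (z of square_tin in the frame of bin below 0.037 m and x of square_tin in the frame of bin between -0.045 and 0.045 m and y of square_tin in the frame of bin between -0.145 and 0.145 m and linear speed of square_tin above 0.6 m/s).
It fails at once if the jar is dropped or thrown into the bin (faster than 0.6 m/s while its foot is below the bin's rim) (z of jar in the frame of bin below 0.037 m and x of jar in the frame of bin between -0.045 and 0.045 m and y of jar in the frame of bin between -0.145 and 0.145 m and linear speed of jar above 0.6 m/s).
It fails at once if the flat tin is dropped or thrown into the bin (faster than 0.6 m/s while its foot is below the bin's rim) (z of flat_tin in the frame of bin below 0.037 m and x of flat_tin in the frame of bin between -0.045 and 0.045 m and y of flat_tin in the frame of bin between -0.145 and 0.145 m and linear speed of flat_tin above 0.6 m/s).
It also fails if it takes over 115 s, if anything falls off the work surface, if the arm or the gripper's body presses on something with over 40 N, if the wrist force passes 120 N, or if a joint passes its speed limit or range.

## Robot

A 6-joint arm with a two-finger parallel gripper is mounted at the origin on the work surface. World frame = base frame: x ahead of the robot, y to its left, z up, the work surface at z = 0. Lengths are in m, angles in rad, forces in N, time in s.
With the tool pointing down it reaches from about 0.25 to 0.725 m from the base axis. Payload 4 kg.
Tool frame: the origin (TCP) lies on the front face of the gripper's body, between the roots of the fingers; the fingertips stand 73 mm ahead of it and the grasp point (between the pads) lies 54 mm ahead of it; z points along the fingers, y is the line along which they close (so a half turn about z gives the same grasp; the last joint's range is limited). The gripper opens to 85 mm and grips with 20 to 120 N. Pads are 22 mm wide; open, the fingers measure 114 mm over their backs; the gripper's body (76 mm by 85 mm) begins 54 mm behind the grasp point. The pads swing forward as they close: fully open they stand 13 mm farther back than shut.
Start: joints at [-1.18, 0.241, 0.005, 1.335, 0, 1.571], TCP at [0.19, -0.462, 0.304] pointing down, gripper open.
Joint ranges: [-2.72, 2.72], [-1.05, 1.87], [-1.09, 1.28], [-1.99, 2.15], [-1.42, 1.44], [-3.14, 3.14]. Speed limits (rad/s): [2.79, 2.79, 3.14, 3.14, 3.14, 3.14].

## Interface

Orientations are given as a unit quaternion [x, y, z, w].
In Python, from workcell import bot gives the robot as it stands. The module is installed in compiled form; this text tells all that it offers.
- The arm moves only by the tool step_arm, never from a script. Its argument "rows" is a list of rows, each a list of 2 entries, a list of its own where there are three numbers: the shift along the tool's x, y, z in mm, then the turn about the tool's z in degrees. A call has 1 to 12 rows; each row is the pose to reach, as a shift and turn from the pose commanded when the call began, along the tool's axes at that moment; what a row does not reach only later rows make up. A row lasts 1/8 s, in which the tool goes at most 62.5 mm and 10.7 degrees, less where a joint would pass 70% of its speed; a pose out of reach is approached as far as the arm can. A call with a gripper value outside its range is refused whole. "claw" is the gripper's target within -1 to 1 (shut at 1, half-way at 0, fully open at -1), set as the call begins (left out, the last holds). The fingers move at their own pace and stop on an object; the grip force is fixed at half the most. Time passes only in rows, so rows that repeat a pose let the fingers close. It gives the time, the measured TCP pose, the force, the opening and the grip force at its end, in the units of the state.
- bot.get_obs(): the state, without advancing time (a new reading comes with each control period).
- bot.camera(name): name is "side" or "top" or "wrist"; returns (picture, depth): 480x640x3 uint8, red, green, blue; 480x640 float32, m along the optical axis (not along the pixel's ray), 0 where there is no reading.
- bot.camera_params(name): a dict with "fx", "fy", "cx", "cy" (pixels), "pose" (4x4, takes a point from camera to world coordinates). Camera axes: x right, y up, looking along -z (the intrinsics and any distortion apply to the point x, -y, -z); pixel columns grow to the right and rows downward; lengths in m; the calibration is good to about 2 mm. The wrist camera is an equidistant fisheye: a pixel r from the principal point sees the ray r / f radians off the axis. A picture is of the moment at which its call begins: read the wrist's pose just before it. camera_params takes no time and is no camera call; for the wrist camera it gives the pose at the moment of the call.
- bot.job_done(): hands the job in; it is judged then, once.
Trained networks look in the newest picture that a camera, given by its name, has taken for a name from the list of things; names that differ only in an ending like _2 or _b are one class to them, and where a whole thing is asked for, a point or a joint stands for the part that bears it (a point fixed in the world has none). Each returns a list of dicts, best first, with "score" (0 to 1); they miss things now and then, are a little off and sometimes report something else, mostly with a low value. They report only what shows in the picture. A call takes as long as a camera call. They do not tell look-alikes from the thing itself.
- bot.trace(target, camera): "pixels" (480x640 bool, what is visible of it) and "uv" ([column, row] in pixels, amid what is visible of it).
The state is a dict: "clock": time; "joint_pos": joint angles; "joint_vel": joint speeds; "tau": joint torques, N m; "eef_pos": TCP position; "tool_rot": TCP orientation; "ft_force": force on the tool from outside, world axes, zero at the start; "ft_torque": the same for the moment, N m; "grip_width": finger opening in m; "grasp_force": force on a finger pad.
Only numpy, scipy, OpenCV 4.12 (cv2) and the standard library are available. Lean on these libraries where they do the work, as an engineer would, in place of code of your own. Each camera call takes 0.05 s, during which the arm holds its last target. There are 200 camera calls.

## Working session

There is one attempt and no reset: what is moved stays moved. The work goes in short steps, Python scripts to look and compute and a tool call to move; the robot and the scene stay as the last step left them, time stands still between calls to the robot, and variables do not carry over. Pictures are saved under pics/ and viewed, at most 14 in all, crops included, and the job is handed in when it is done.

Besides the shell and the picture viewer there is one more tool, called after "Call:" in YAML: its name, and indented under it one key for each argument. step_arm: Moves the arm, as the interface text tells. Its arguments: {"type":"object","properties":{"rows":{"type":"array"},"claw":{"type":"number"}},"required":["rows"]}

```bash
mkdir -p pics; cat > h.py <<'E'
from workcell import bot
import numpy as np, cv2
def cloud(cam,depth,mask):
    p=bot.camera_params(cam); v,u=np.nonzero(mask&(depth>0)); d=depth[v,u]
    c=np.stack([(u-p['cx'])/p['fx']*d,-(v-p['cy'])/p['fy']*d,-d,np.ones_like(d)])
    return (np.array(p['pose'])@c)[:3].T
def save(n,im): cv2.imwrite('pics/'+n+'.png',im[:,:,::-1])
E
python3 - <<'E'
from h import *
for cam in ['top','side']:
    im,d=bot.camera(cam); save(cam+'0',im); np.save(cam+'d',d)
    p=bot.camera_params(cam); print(cam,{k:np.round(p[k],3).tolist() for k in p})
    for n in ['mill','square_tin','jar','flat_tin','rack','bin']+(['insert_mill','insert_square_tin','insert_jar','insert_flat_tin'] if cam=='top' else []):
        for r in bot.trace(n,cam)[:3]:
            c=cloud(cam,d,r['pixels']); 
            if len(c)==0: continue
            t=c[c[:,2]>np.percentile(c[:,2],90)-.008]
            print(n,round(r['score'],2),np.round(r['uv']),len(c),'med',np.median(c,0).round(3),'topmean',t.mean(0).round(3),'rng',np.percentile(c,[2,98],axis=0).round(3).tolist())
print(bot.get_obs())
E
```

```text
top {'fx': 564.117, 'fy': 564.117, 'cx': 325.323, 'cy': 245.044, 'pose': [[0.029, 0.989, -0.147, 0.479], [-0.999, 0.023, -0.041, 0.003], [-0.037, 0.148, 0.988, 0.901], [0.0, 0.0, 0.0, 1.0]]}
mill 0.71 [382. 214.] 873 med [ 0.643 -0.041  0.103] topmean [ 0.651 -0.043  0.125] rng [[0.63, -0.063, 0.023], [0.666, -0.022, 0.127]]
mill 0.46 [334. 209.] 955 med [0.654 0.026 0.1  ] topmean [0.66  0.026 0.102] rng [[0.645, 0.004, 0.023], [0.675, 0.049, 0.108]]
square_tin 0.91 [425. 223.] 1170 med [ 0.636 -0.11   0.094] topmean [ 0.642 -0.113  0.106] rng [[0.62, -0.133, 0.023], [0.663, -0.091, 0.109]]
jar 0.93 [359. 147.] 1011 med [ 0.756 -0.01   0.079] topmean [ 0.765 -0.011  0.081] rng [[0.743, -0.031, 0.01], [0.783, 0.01, 0.083]]
jar 0.85 [288. 202.] 1027 med [0.663 0.095 0.095] topmean [0.669 0.098 0.096] rng [[0.648, 0.076, 0.016], [0.689, 0.117, 0.099]]
jar 0.66 [220. 212.] 1017 med [0.649 0.199 0.079] topmean [0.654 0.204 0.08 ] rng [[0.632, 0.182, 0.009], [0.673, 0.223, 0.083]]
flat_tin 0.57 [334. 208.] 941 med [0.654 0.026 0.1  ] topmean [0.66  0.026 0.102] rng [[0.645, 0.004, 0.025],
[... 2682 characters left out ...]
108]]
{'clock': 0.9, 'joint_pos': array([-1.18000343e+00,  2.40541948e-01,  4.99617405e-03,  1.33521862e+00,
       -1.50831416e-06,  1.57080408e+00]), 'joint_vel': array([-0.00116195,  0.00088104, -0.00020155, -0.00131536,  0.00017228,
        0.00063684]), 'tau': array([-1.32361165e-03, -3.72193766e+01,  2.52695811e+01,  1.03466933e-03,
        4.78482491e-05,  8.92508627e-07]), 'eef_pos': array([ 0.19045604, -0.46229297,  0.30393403]), 'tool_rot': array([9.80971527e-01, 1.94151648e-01, 2.36042529e-06, 1.58100292e-05]), 'ft_force': array([0.335388  , 0.50054579, 0.42445657]), 'ft_torque': array([-0.0028102 , -0.02359408,  0.011884  ]), 'grasp_force': 0.0, 'grip_width': 0.08518427711410226}
```

View pics/top0.png

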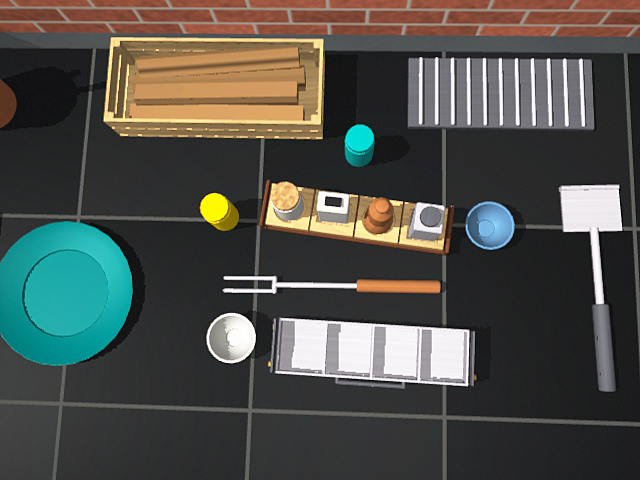

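```bash
python3 - <<'E'
import cv2
im=cv2.imread('pics/side0.png'); cv2.imwrite('pics/side0c.png',cv2.resize(im[100:400,130:530],None,fx=2,fy=2,interpolation=cv2.INTER_CUBIC))
E
```

```text
(no output)
```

View pics/side0c.png

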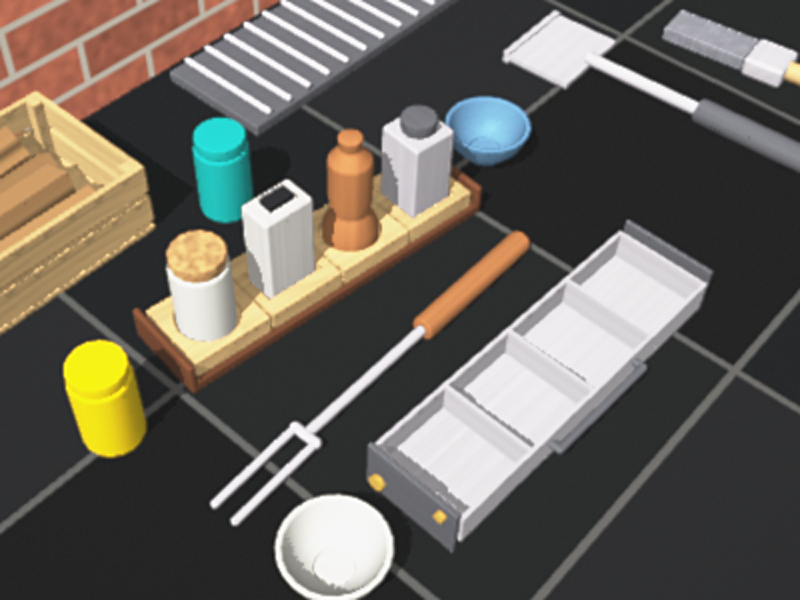

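The jar meant is the white one with the cork lid, in the rack at top (287,200). The turquoise one at (359,147) and the yellow one at (219,212) stand off the rack, so they are decoys. The rack is the far row and reads, from the left: jar, flat tin (334,208), mill (380,215), square tin (427,220). The bin is at (372,354).

Next I'll fit the poses precisely.

```bash
cat > fit.py <<'E'
from h import *
from scipy.optimize import least_squares
P=[]
for cam in ['top','side']:
    _,d=bot.camera(cam); P.append(cloud(cam,d,np.ones_like(d,bool)))
def rect(p):
    r=cv2.minAreaRect(p[:,:2].astype(np.float32)); return np.round(r[0],4),np.round(r[1],4),round(r[2],1)
for i,p in enumerate(P):
    print('cam',i)
    b=p[(p[:,0]>.37)&(p[:,0]<.52)&(p[:,1]>-.2)&(p[:,1]<.118)]
    t=b[(b[:,2]>.033)&(b[:,2]<.041)]; print('bin rim',rect(t),len(t))
    f=b[(b[:,2]>.009)&(b[:,2]<.016)]; print('floor pts',rect(f),f.mean(0).round(4))
    t2=b[(b[:,2]>.042)]; 
    for s in (1,-1):
        q=t2[s*(t2[:,1]+.035)>0]; print(' cheek',q.mean(0).round(4),len(q))
    R=p[(p[:,0]>.58)&(p[:,0]<.73)&(p[:,1]>-.165)&(p[:,1]<.155)]
    e=R[(R[:,2]>.012)&(R[:,2]<.033)]; print('rack',rect(e))
    for n,(x,y),zr in [('jar',(.669,.098),(.091,.1)),('flat',(.66,.026),(.096,.11)),('mill',(.648,-.043),(.07,.098)),('millknob',(.648,-.043),(.118,.13)),('sq',(.642,-.113),(.089,.099)),('sqcap',(.642,-.113),(.1,.11))]:
        q=R[(abs(R[:,0]-x)<.035)&(abs(R[:,1]-y)<.034)&(R[:,2]>zr[0])&(R[:,2]<zr[1])]
        print(n,rect(q),q.mean(0).round(4),len(q))
        if n in('jar','mill'):
            rad={'jar':.0215,'mill':.018}[n]
            if n=='mill': print('  circ',least_squares(lambda c:np.hypot(*(q[:,:2]-c).T)-rad,[x,y],loss='soft_l1',f_scale=.002).x.round(4))
E
python3 fit.py
```

```text
cam 0
bin rim (array([ 0.443 , -0.0363]), array([0.307 , 0.0907]), 88.0) 1520
floor pts (array([ 0.4473, -0.0335]), array([0.2882, 0.0765]), 88.1) [ 0.447  -0.0369  0.0125]
 cheek [0.4521 0.1116 0.046 ] 159
 cheek [ 0.4408 -0.1842  0.0462] 170
rack (array([ 0.6561, -0.0085]), array([0.3005, 0.0761]), 82.9)
jar (array([0.6699, 0.0981]), array([0.042 , 0.0413]), 28.1) [0.6694 0.0979 0.0963] 642
flat (array([0.6609, 0.0264]), array([0.0459, 0.0306]), 84.5) [0.66   0.0261 0.1018] 629
mill (array([ 0.641 , -0.0411]), array([0.035 , 0.0148]), 79.7) [ 0.6375 -0.0396  0.0844] 88
  circ [ 0.6517 -0.0432]
millknob (array([ 0.6512, -0.0427]), array([0.0181, 0.0181]), 1.6) [ 0.6509 -0.043   0.1253] 145
sq (array([ 0.6422, -0.1132]), array([0.042 , 0.0422]), 83.3) [ 0.6398 -0.1117  0.0942] 486
sqcap (array([ 0.6417, -0.113 ]), array([0.0283, 0.0284]), 86.5) [ 0.6417 -0.1128  0.1064] 343
cam 1
bin rim (array([ 0.4443, -0.0344]), array([0.303 , 0.0921]), 88.2) 2086
floor pts (array([ 0.4473, -0.0335]), array([0.3048, 0.0814]), 87.9) [ 0.4511 -0.0263  0.0129]
 cheek [0.4518 0.113  0.0457] 232
 cheek [ 0.443  -0.1833  0.0457] 191
rack (array([ 0.6556, -0.0078]), array([0.3014, 0.0775]), 82.8)
jar (array([0.6708, 0.0989]), array([0.0418, 0.0423]), 71.3) [0.6692 0.1002 0.0962] 576
flat (array([0.6613, 0.0278]), array([0.0467, 0.0306]), 85.0) [0.6588 0.03   0.1018] 482
mill (array([ 0.6462, -0.0352]), array([0.0358, 0.0194]), 40.1) [ 0.6434 -0.0327  0.0845] 309
  circ [ 0.6529 -0.0433]
millknob (array([ 0.6521, -0.0422]), array([0.0165, 0.0199]), 42.9) [ 0.6504 -0.0404  0.1245] 113
sq (array([ 0.6425, -0.1117]), array([0.0424, 0.0434]), 84.4) [ 0.6368 -0.1044  0.094 ] 313
sqcap (array([ 0.6434, -0.112 ]), array([0.029 , 0.0292]), 63.5) [ 0.6415 -0.1105  0.1061] 230
```

```bash
cat >> h.py <<'E'
def to(*targets):
    """targets: (x,y,z,angle of tool y in deg); prints shift mm and turn deg from the present pose"""
    from scipy.spatial.transform import Rotation as R
    o=bot.get_obs(); r=R.from_quat(o['tool_rot']); M=r.as_matrix(); a=np.degrees(np.arctan2(M[1,1],M[0,1]))
    print('t',round(o['clock'],2),'pos',np.round(o['eef_pos'],4),'yang',round(a,2),'w',round(o['grip_width'],4),'g',round(o['grasp_force'],1))
    for t in targets: print(t,np.round(M.T@(np.array(t[:3])-o['eef_pos'])*1e3,1).tolist(),'turn',round(-(t[3]-a),1))
E
python3 -c "
from h import *
to((.642,-.1125,.25,-6.5))"
```

```text
t 1.0 pos [ 0.1905 -0.4623  0.3039] yang -67.61 w 0.0852 g 0.0
(0.642, -0.1125, 0.25, -6.5) [550.7, -151.4, 53.9] turn -61.1
```

Call:
step_arm:
  rows:
    - [[46, -13, 0], -6]
    - [[92, -25, 0], -12]
    - [[138, -38, 0], -18]
    - [[184, -50, 0], -24]
    - [[230, -63, 5], -30]
    - [[276, -76, 10], -36]
    - [[322, -88, 20], -42]
    - [[367, -101, 30], -48]
    - [[413, -114, 40], -54]
    - [[459, -126, 50], -60]
    - [[505, -139, 54], -61]
    - [[551, -151, 54], -61]
  claw: -1

```text
clock: 2.5
eef_pos: [0.6433, -0.1116, 0.2492]
tool_rot: [0.747, 0.665, -0.0, -0.0]
ft_force: [0.2, -0.0, -0.1]
grip_width: 0.085
grasp_force: 0.0
```

Call:
step_arm:
  rows:
    - [[0, 0, 0], 0]
    - [[0, 0, 0], 0]

```text
clock: 2.75
eef_pos: [0.6421, -0.1128, 0.2494]
tool_rot: [0.747, 0.665, -0.001, -0.0]
ft_force: [-0.6, -0.4, 0.6]
grip_width: 0.0853
grasp_force: 0.0
```

```bash
python3 -c "
from h import *
to((.642,-.1125,.25,-6.5),(.642,-.1125,.122,-6.5))
print(bot.get_obs()['joint_pos'].round(3))
im,d=bot.camera('wrist');save('w1',im)"
```

```text
t 2.75 pos [ 0.6421 -0.1128  0.2494] yang -6.59 w 0.0853 g 0.0
(0.642, -0.1125, 0.25, -6.5) [0.2, -0.1, -0.6] turn -0.1
(0.642, -0.1125, 0.122, -6.5) [0.3, 0.1, 127.4] turn -0.1
[-0.174  0.574  0.365  1.363 -0.     1.512]
```

View pics/w1.png

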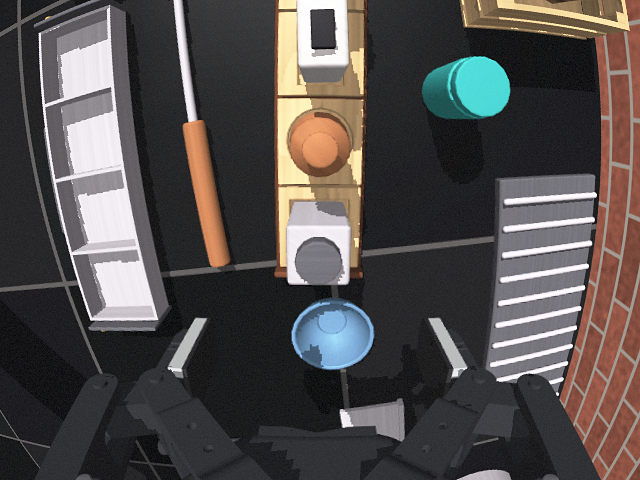

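The wrist view shows the square tin at (319,245), midway between the fingers at (188,340) and (448,340). I'll go down and grip it.

Call:
step_arm:
  rows:
    - [[0, 0, 25], 0]
    - [[0, 0, 55], 0]
    - [[0, 0, 85], 0]
    - [[0, 0, 110], 0]
    - [[0, 0, 120], 0]
    - [[0, 0, 127], 0]
    - [[0, 0, 127], 0]

```text
clock: 3.68
eef_pos: [0.6425, -0.1132, 0.1234]
tool_rot: [0.747, 0.665, 0.0, 0.0]
ft_force: [-0.3, -0.4, 0.5]
grip_width: 0.0857
grasp_force: 0.0
```

Call:
step_arm:
  rows:
    - [[0, 0, 0], 0]
    - [[0, 0, 0], 0]
    - [[0, 0, 0], 0]
    - [[0, 0, 0], 0]
    - [[0, 0, 0], 0]
    - [[0, 0, 0], 0]
    - [[0, 0, 0], 0]
    - [[0, 0, 0], 0]
  claw: 1

```text
clock: 4.68
eef_pos: [0.6428, -0.1128, 0.1238]
tool_rot: [0.747, 0.665, 0.0, 0.001]
ft_force: [-0.3, 0.1, 5.8]
grip_width: 0.0415
grasp_force: 61.1
```

Call:
step_arm:
  rows:
    - [[0, 0, -5], 0]
    - [[0, 0, -15], 0]
    - [[0, 0, -30], 0]
    - [[0, 0, -45], 0]
    - [[0, 0, -60], 0]
    - [[0, 0, -70], 0]
    - [[0, 0, -70], 0]

```text
clock: 5.55
eef_pos: [0.643, -0.1129, 0.1944]
tool_rot: [0.747, 0.665, 0.001, 0.001]
ft_force: [0.1, -0.5, -1.7]
grip_width: 0.0416
grasp_force: 60.7
```

```bash
python3 -c "
from h import *
to((.545,-.10,.19,-2),(.545,.07,.19,-2),(.451,.0712,.19,-2))"
```

```text
t 5.55 pos [ 0.643  -0.1129  0.1944] yang -6.61 w 0.0416 g 60.7
(0.545, -0.1, 0.19, -2) [1.5, -98.9, 4.1] turn -4.6
(0.545, 0.07, 0.19, -2) [170.4, -118.4, 4.1] turn -4.6
(0.451, 0.0712, 0.19, -2) [160.8, -211.9, 3.8] turn -4.6
```

Call:
step_arm:
  rows:
    - [[0, -25, 0], 0]
    - [[0, -60, 0], 0]
    - [[0, -98, 0], -1]
    - [[30, -101, 0], -2]
    - [[65, -106, 0], -4]
    - [[100, -110, 0], -5]
    - [[140, -115, 0], -5]
    - [[165, -118, 0], -5]
    - [[168, -145, 0], -5]
    - [[164, -180, 0], -5]
    - [[161, -212, 0], -5]
    - [[161, -212, 0], -5]

```text
clock: 7.05
eef_pos: [0.4474, 0.0714, 0.1922]
tool_rot: [0.717, 0.697, -0.001, -0.001]
ft_force: [0.2, 0.6, -2.7]
grip_width: 0.0412
grasp_force: 61.7
```

```bash
python3 -c "
from h import *
to((.451,.0712,.121,-2))"
```

```text
t 7.05 pos [0.4474 0.0714 0.1922] yang -1.57 w 0.0412 g 61.7
(0.451, 0.0712, 0.121, -2) [-0.1, 3.9, 71.2] turn 0.4
```

Call:
step_arm:
  rows:
    - [[0, 1, 15], 0]
    - [[0, 1, 35], 0]
    - [[0, 1, 50], 0]
    - [[0, 1, 60], 0]
    - [[0, 1, 66], 0]
    - [[0, 1, 70], 0]
    - [[0, 1, 72], 0]
    - [[0, 1, 72], 0]
    - [[0, 1, 72], 0]

```text
clock: 8.18
eef_pos: [0.4516, 0.0715, 0.1212]
tool_rot: [0.717, 0.697, 0.0, 0.0]
ft_force: [-0.5, 0.4, -1.6]
grip_width: 0.0414
grasp_force: 61.7
```

Call:
step_arm:
  rows:
    - [[0, 0, 1], 0]
    - [[0, 0, 2], 0]
    - [[0, 0, 2], 0]

```text
clock: 8.55
eef_pos: [0.4515, 0.0715, 0.1197]
tool_rot: [0.717, 0.697, 0.0, 0.0]
ft_force: [-2.2, -0.4, 4.5]
grip_width: 0.0416
grasp_force: 62.2
```

Contact (+4.5 N). I'll release, rise, and go on to the mill.

Call:
step_arm:
  rows:
    - [[0, 0, 0], 0]
    - [[0, 0, 0], 0]
    - [[0, 0, 0], 0]
    - [[0, 0, 0], 0]
    - [[0, 0, 0], 0]
    - [[0, 0, -10], 0]
    - [[0, 0, -40], 0]
    - [[0, 0, -80], 0]
    - [[0, 0, -120], 0]
    - [[0, 0, -130], 0]
    - [[0, 0, -130], 0]
  claw: -1

```text
clock: 9.93
eef_pos: [0.4515, 0.0715, 0.2495]
tool_rot: [0.717, 0.697, 0.001, 0.0]
ft_force: [-0.1, 0.2, -0.5]
grip_width: 0.0856
grasp_force: 0.0
```

```bash
python3 -c "
from h import *
im,d=bot.camera('side');save('s1',im)
to((.652,-.0428,.25,-6.5),(.652,-.0428,.139,-6.5))"
```

```text
t 9.97 pos [0.4509 0.0714 0.2484] yang -1.61 w 0.0852 g 0.0
(0.652, -0.0428, 0.25, -6.5) [-108.6, 204.2, -1.7] turn 4.9
(0.652, -0.0428, 0.139, -6.5) [-108.5, 204.3, 109.3] turn 4.9
```

View pics/s1.png

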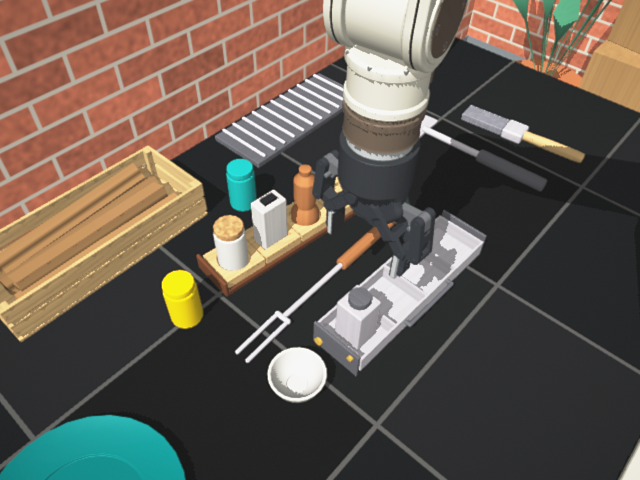

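The square tin stands upright in the left compartment at (357,315). Now the mill at (304,195).

Call:
step_arm:
  rows:
    - [[-20, 35, 0], 1]
    - [[-40, 75, 0], 3]
    - [[-60, 115, 0], 5]
    - [[-85, 160, 0], 5]
    - [[-109, 204, 0], 5]
    - [[-109, 204, 0], 5]
    - [[-109, 204, 40], 5]
    - [[-109, 204, 75], 5]
    - [[-109, 204, 100], 5]
    - [[-109, 204, 112], 5]
    - [[-109, 204, 112], 5]

```text
clock: 11.35
eef_pos: [0.6509, -0.0428, 0.1356]
tool_rot: [0.747, 0.665, -0.001, -0.001]
ft_force: [0.4, -0.1, 0.4]
grip_width: 0.0853
grasp_force: 0.0
```

Call:
step_arm:
  rows:
    - [[0, 0, 0], 0]
    - [[0, 0, 0], 0]
    - [[0, 0, 0], 0]
    - [[0, 0, 0], 0]
    - [[0, 0, 0], 0]
    - [[0, 0, 0], 0]
    - [[0, 0, 0], 0]
    - [[0, 0, 0], 0]
  claw: 1

```text
clock: 12.35
eef_pos: [0.6527, -0.0432, 0.1381]
tool_rot: [0.747, 0.665, 0.001, 0.001]
ft_force: [-0.1, 0.2, 6.7]
grip_width: 0.0343
grasp_force: 59.8
```

Call:
step_arm:
  rows:
    - [[0, 0, -5], 0]
    - [[0, 0, -15], 0]
    - [[0, 0, -30], 0]
    - [[0, 0, -45], 0]
    - [[0, 0, -60], 0]
    - [[0, 0, -70], 0]
    - [[0, 0, -70], 0]

```text
clock: 13.22
eef_pos: [0.6528, -0.0432, 0.2084]
tool_rot: [0.747, 0.665, 0.001, 0.001]
ft_force: [-0.0, -0.8, -2.2]
grip_width: 0.0342
grasp_force: 59.7
```

```bash
python3 -c "
from h import *
z=bot.get_obs()['eef_pos'][2]
to((.55,-.03,z,-2),(.55,.0003,z,-2),(.4485,.0003,z,-2))"
```

```text
t 13.22 pos [ 0.6528 -0.0432  0.2084] yang -6.61 w 0.0342 g 59.7
(0.55, -0.03, np.float64(0.20835267222846846), -2) [1.3, -103.6, -0.3] turn -4.6
(0.55, 0.0003, np.float64(0.20835267222846846), -2) [31.4, -107.1, -0.3] turn -4.6
(0.4485, 0.0003, np.float64(0.20835267222846846), -2) [19.7, -208.0, -0.5] turn -4.6
```

Call:
step_arm:
  rows:
    - [[0, -25, 0], 0]
    - [[0, -60, 0], 0]
    - [[10, -95, 0], -2]
    - [[26, -125, 0], -4]
    - [[24, -160, 0], -5]
    - [[20, -195, 0], -5]
    - [[20, -207, 0], -5]
    - [[20, -207, 0], -5]
    - [[20, -207, 0], -5]

```text
clock: 14.35
eef_pos: [0.4503, 0.0005, 0.2071]
tool_rot: [0.717, 0.697, 0.001, 0.001]
ft_force: [0.9, 0.4, -1.5]
grip_width: 0.0345
grasp_force: 60.1
```

```bash
python3 -c "
from h import *
im,d=bot.camera('side')
cv2.imwrite('pics/s2.png',cv2.resize(im[150:400,250:500,::-1],None,fx=2,fy=2))
to((.4485,.0003,.136,-2))"
```

```text
t 14.4 pos [0.4503 0.0005 0.2071] yang -1.62 w 0.0343 g 60.1
(0.4485, 0.0003, 0.136, -2) [-0.2, -1.9, 71.1] turn 0.4
```

View pics/s2.png

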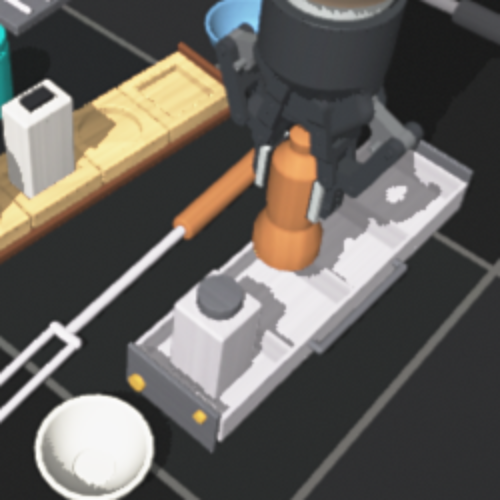

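The mill hangs upright at (290,210), gripped mid-barrel. I'll lower it.

Call:
step_arm:
  rows:
    - [[0, 0, 15], 0]
    - [[0, 0, 35], 0]
    - [[0, 0, 50], 0]
    - [[0, 0, 60], 0]
    - [[0, 0, 66], 0]
    - [[0, 0, 70], 0]
    - [[0, 0, 71], 0]
    - [[0, 0, 72], 0]
    - [[0, 0, 72], 0]

```text
clock: 15.52
eef_pos: [0.449, 0.0005, 0.1352]
tool_rot: [0.717, 0.697, 0.0, 0.0]
ft_force: [1.3, 0.7, -0.8]
grip_width: 0.0346
grasp_force: 60.1
```

Call:
step_arm:
  rows:
    - [[0, 0, 1], 0]
    - [[0, 0, 2], 0]
    - [[0, 0, 2], 0]
    - [[0, 0, 2], 0]

```text
clock: 16.02
eef_pos: [0.4491, 0.0005, 0.134]
tool_rot: [0.717, 0.697, 0.0, 0.0]
ft_force: [-3.2, 0.4, 7.3]
grip_width: 0.0346
grasp_force: 61.1
```

Call:
step_arm:
  rows:
    - [[0, 0, 0], 0]
    - [[0, 0, 0], 0]
    - [[0, 0, 0], 0]
    - [[0, 0, 0], 0]
    - [[0, 0, 0], 0]
    - [[0, 0, -10], 0]
    - [[0, 0, -40], 0]
    - [[0, 0, -80], 0]
    - [[0, 0, -115], 0]
    - [[0, 0, -116], 0]
    - [[0, 0, -116], 0]
  claw: -1

```text
clock: 17.4
eef_pos: [0.4486, 0.0005, 0.2489]
tool_rot: [0.717, 0.697, 0.0, 0.0]
ft_force: [-0.3, -0.2, -0.0]
grip_width: 0.0854
grasp_force: 0.0
```

```bash
python3 -c "
from h import *
to((.661,.027,.25,-5.5),(.661,.027,.125,-5.5))"
```

```text
t 17.4 pos [0.4486 0.0005 0.2489] yang -1.61 w 0.0854 g 0.0
(0.661, 0.027, 0.25, -5.5) [32.4, 211.5, -1.1] turn 3.9
(0.661, 0.027, 0.125, -5.5) [32.4, 211.5, 123.9] turn 3.9
```

Call:
step_arm:
  rows:
    - [[5, 35, 0], 1]
    - [[12, 75, 0], 3]
    - [[18, 115, 0], 4]
    - [[25, 160, 0], 4]
    - [[32, 205, 0], 4]
    - [[32, 212, 0], 4]
    - [[32, 212, 40], 4]
    - [[32, 212, 80], 4]
    - [[32, 212, 110], 4]
    - [[32, 212, 124], 4]
    - [[32, 212, 124], 4]

```text
clock: 18.77
eef_pos: [0.6604, 0.0264, 0.1237]
tool_rot: [0.741, 0.672, -0.001, -0.001]
ft_force: [-0.1, 0.8, 0.2]
grip_width: 0.0853
grasp_force: 0.0
```

Call:
step_arm:
  rows:
    - [[0, 0, 0], 0]
    - [[0, 0, 0], 0]
    - [[0, 0, 0], 0]
    - [[0, 0, 0], 0]
    - [[0, 0, 0], 0]
    - [[0, 0, 0], 0]
    - [[0, 0, 0], 0]
    - [[0, 0, 0], 0]
  claw: 1

```text
clock: 19.77
eef_pos: [0.6621, 0.0265, 0.126]
tool_rot: [0.741, 0.672, 0.001, 0.001]
ft_force: [-1.1, -0.3, 4.7]
grip_width: 0.0288
grasp_force: 61.9
```

Call:
step_arm:
  rows:
    - [[0, 0, -5], 0]
    - [[0, 0, -15], 0]
    - [[0, 0, -30], 0]
    - [[0, 0, -45], 0]
    - [[0, 0, -60], 0]
    - [[0, 0, -70], 0]
    - [[0, 0, -70], 0]

```text
clock: 20.65
eef_pos: [0.6623, 0.0266, 0.1964]
tool_rot: [0.741, 0.672, 0.001, 0.001]
ft_force: [-0.1, 0.8, -0.9]
grip_width: 0.0294
grasp_force: 61.2
```

```bash
python3 -c "
from h import *
z=bot.get_obs()['eef_pos'][2]
to((.555,.02,z,-2),(.555,-.0707,z,-2),(.446,-.0707,z,-2))"
```

```text
t 20.65 pos [0.6623 0.0266 0.1964] yang -5.61 w 0.0294 g 61.2
(0.555, 0.02, np.float64(0.19639977233108868), -2) [-17.0, -106.1, -0.3] turn -3.6
(0.555, -0.0707, np.float64(0.19639977233108868), -2) [-107.3, -97.3, -0.3] turn -3.6
(0.446, -0.0707, np.float64(0.19639977233108868), -2) [-118.0, -205.8, -0.6] turn -3.6
```

Call:
step_arm:
  rows:
    - [[0, -25, 0], 0]
    - [[-5, -60, 0], 0]
    - [[-17, -95, 0], -2]
    - [[-45, -104, 0], -4]
    - [[-80, -100, 0], -4]
    - [[-108, -102, 0], -4]
    - [[-112, -130, 0], -4]
    - [[-115, -165, 0], -4]
    - [[-118, -200, 0], -4]
    - [[-118, -205, 0], -4]
    - [[-118, -205, 0], -4]

```text
clock: 22.02
eef_pos: [0.4463, -0.0709, 0.195]
tool_rot: [0.717, 0.697, 0.0, 0.0]
ft_force: [0.3, 0.2, -2.2]
grip_width: 0.0295
grasp_force: 61.0
```

Call:
step_arm:
  rows:
    - [[0, 0, 15], 0]
    - [[0, 0, 35], 0]
    - [[0, 0, 50], 0]
    - [[0, 0, 60], 0]
    - [[0, 0, 66], 0]
    - [[0, 0, 70], 0]
    - [[0, 0, 72], 0]
    - [[0, 0, 72], 0]

```text
clock: 23.02
eef_pos: [0.4463, -0.0709, 0.1231]
tool_rot: [0.717, 0.697, 0.0, 0.0]
ft_force: [-0.9, -1.5, -2.1]
grip_width: 0.0293
grasp_force: 61.1
```

Call:
step_arm:
  rows:
    - [[0, 0, 1], 0]
    - [[0, 0, 2], 0]
    - [[0, 0, 2], 0]
    - [[0, 0, 2], 0]

```text
clock: 23.52
eef_pos: [0.4464, -0.0709, 0.1219]
tool_rot: [0.717, 0.697, 0.0, 0.0]
ft_force: [-1.9, 0.3, 5.8]
grip_width: 0.0294
grasp_force: 62.1
```

Call:
step_arm:
  rows:
    - [[0, 0, 0], 0]
    - [[0, 0, 0], 0]
    - [[0, 0, 0], 0]
    - [[0, 0, 0], 0]
    - [[0, 0, 0], 0]
    - [[0, 0, -10], 0]
    - [[0, 0, -40], 0]
    - [[0, 0, -80], 0]
    - [[0, 0, -120], 0]
    - [[0, 0, -128], 0]
    - [[0, 0, -128], 0]
  claw: -1

```text
clock: 24.9
eef_pos: [0.4463, -0.0709, 0.2495]
tool_rot: [0.717, 0.697, 0.0, 0.001]
ft_force: [0.0, -0.4, -0.3]
grip_width: 0.0858
grasp_force: 0.0
```

```bash
python3 -c "
from h import *
to((.6703,.0985,.25,-6.5),(.6703,.0985,.122,-6.5))"
```

```text
t 24.9 pos [ 0.4463 -0.0709  0.2495] yang -1.61 w 0.0858 g 0.0
(0.6703, 0.0985, 0.25, -6.5) [175.6, 219.2, -0.2] turn 4.9
(0.6703, 0.0985, 0.122, -6.5) [175.6, 219.0, 127.8] turn 4.9
```

Call:
step_arm:
  rows:
    - [[25, 30, 0], 1]
    - [[58, 72, 0], 3]
    - [[90, 113, 0], 5]
    - [[120, 150, 0], 5]
    - [[150, 188, 0], 5]
    - [[176, 219, 0], 5]
    - [[176, 219, 10], 5]
    - [[176, 219, 45], 5]
    - [[176, 219, 80], 5]
    - [[176, 219, 112], 5]
    - [[176, 219, 130], 5]
    - [[176, 219, 130], 5]

```text
clock: 26.4
eef_pos: [0.6681, 0.0983, 0.1165]
tool_rot: [0.747, 0.665, -0.002, -0.001]
ft_force: [-0.6, -0.8, 0.2]
grip_width: 0.0852
grasp_force: 0.0
```

Call:
step_arm:
  rows:
    - [[0, 0, 0], 0]
    - [[0, 0, 0], 0]
    - [[0, 0, 0], 0]
    - [[0, 0, 0], 0]
    - [[0, 0, 0], 0]
    - [[0, 0, 0], 0]
    - [[0, 0, 0], 0]
    - [[0, 0, 0], 0]
  claw: 1

```text
clock: 27.4
eef_pos: [0.6709, 0.0991, 0.1209]
tool_rot: [0.747, 0.665, 0.001, 0.001]
ft_force: [-0.7, -1.0, 6.8]
grip_width: 0.0449
grasp_force: 61.9
```

Call:
step_arm:
  rows:
    - [[0, 0, -5], 0]
    - [[0, 0, -15], 0]
    - [[0, 0, -30], 0]
    - [[0, 0, -45], 0]
    - [[0, 0, -60], 0]
    - [[0, 0, -70], 0]
    - [[0, 0, -70], 0]

```text
clock: 28.28
eef_pos: [0.6706, 0.099, 0.1904]
tool_rot: [0.747, 0.665, 0.001, 0.001]
ft_force: [-0.7, -0.9, -2.6]
grip_width: 0.0451
grasp_force: 61.5
```

```bash
python3 -c "
from h import *
z=bot.get_obs()['eef_pos'][2]
to((.555,.08,z,-2),(.555,-.1416,z,-2),(.4435,-.1416,z,-2))"
```

```text
t 28.27 pos [0.6706 0.099  0.1904] yang -6.61 w 0.0451 g 61.5
(0.555, 0.08, np.float64(0.19041728741422975), -2) [-32.2, -112.7, -0.3] turn -4.6
(0.555, -0.1416, np.float64(0.19041728741422975), -2) [-252.3, -87.2, -0.4] turn -4.6
(0.4435, -0.1416, np.float64(0.19041728741422975), -2) [-265.2, -197.9, -0.7] turn -4.6
```

Call:
step_arm:
  rows:
    - [[0, -30, 0], 0]
    - [[-10, -70, 0], -1]
    - [[-30, -108, 0], -3]
    - [[-70, -108, 0], -5]
    - [[-115, -103, 0], -5]
    - [[-160, -98, 0], -5]
    - [[-205, -93, 0], -5]
    - [[-245, -92, 0], -5]
    - [[-257, -120, 0], -5]
    - [[-261, -160, 0], -5]
    - [[-265, -198, 0], -5]
    - [[-265, -198, 0], -5]

```text
clock: 29.78
eef_pos: [0.4391, -0.1411, 0.188]
tool_rot: [0.717, 0.697, -0.001, -0.002]
ft_force: [0.2, -0.1, -3.5]
grip_width: 0.0445
grasp_force: 62.5
```

Call:
step_arm:
  rows:
    - [[0, 0, 0], 0]
    - [[0, 0, 15], 0]
    - [[0, 0, 35], 0]
    - [[0, 0, 50], 0]
    - [[0, 0, 60], 0]
    - [[0, 0, 66], 0]
    - [[0, 0, 70], 0]
    - [[0, 0, 71], 0]
    - [[0, 0, 71], 0]

```text
clock: 30.9
eef_pos: [0.443, -0.1416, 0.1182]
tool_rot: [0.717, 0.697, 0.0, 0.0]
ft_force: [0.0, -0.2, -2.8]
grip_width: 0.0448
grasp_force: 62.5
```

Call:
step_arm:
  rows:
    - [[0, 0, 1], 0]
    - [[0, 0, 2], 0]
    - [[0, 0, 2], 0]
    - [[0, 0, 2], 0]

```text
clock: 31.4
eef_pos: [0.443, -0.1417, 0.1169]
tool_rot: [0.717, 0.697, 0.0, 0.001]
ft_force: [-2.9, 0.2, 4.5]
grip_width: 0.0448
grasp_force: 63.3
```

Contact. I'll release the jar, rise and back off.

Call:
step_arm:
  rows:
    - [[0, 0, 0], 0]
    - [[0, 0, 0], 0]
    - [[0, 0, 0], 0]
    - [[0, 0, 0], 0]
    - [[0, 0, 0], 0]
    - [[0, 0, -10], 0]
    - [[0, 0, -40], 0]
    - [[0, 0, -80], 0]
    - [[0, 0, -120], 0]
    - [[0, 0, -160], 0]
    - [[0, 0, -180], 0]
    - [[0, 0, -180], 0]
  claw: -1

```text
clock: 32.9
eef_pos: [0.4437, -0.1418, 0.2982]
tool_rot: [0.717, 0.697, 0.001, 0.002]
ft_force: [-0.3, 0.4, -0.6]
grip_width: 0.0849
grasp_force: 0.0
```

Call:
step_arm:
  rows:
    - [[-30, -20, 0], 0]
    - [[-70, -50, 0], 0]
    - [[-110, -80, 0], 0]
    - [[-150, -110, 0], 0]
    - [[-180, -130, 0], 0]
    - [[-200, -140, 0], 0]
    - [[-200, -140, 0], 0]

```text
clock: 33.78
eef_pos: [0.2961, -0.338, 0.2947]
tool_rot: [0.718, 0.696, 0.0, -0.001]
ft_force: [-0.3, 0.4, 0.1]
grip_width: 0.0854
grasp_force: 0.0
```

```bash
python3 - <<'E'
from h import *
y=-.035; C=np.array([.4473,-.0352]); R=np.array([[np.cos(y),-np.sin(y)],[np.sin(y),np.cos(y)]])
for cam in ['top','side']:
    im,d=bot.camera(cam); save(cam+'9',im)
    for n in ['jar','flat_tin','mill','square_tin']:
        for r in bot.trace(n,cam)[:3]:
            c=cloud(cam,d,r['pixels'])
            if len(c)==0: continue
            t=c[c[:,2]>np.percentile(c[:,2],90)-.008]; m=(t[:,:2].max(0)+t[:,:2].min(0))/2
            print(cam,n,round(r['score'],2),np.round(r['uv']),'bin xy',((m-C)@R).round(4),'top',t[:,2].max().round(3))
E
```

```text
top jar 0.77 [445. 356.] bin xy [-0.0005 -0.1069] top 0.097
top jar 0.64 [220. 211.] bin xy [0.1978 0.2463] top 0.084
top jar 0.59 [360. 145.] bin xy [0.317  0.0358] top 0.086
top flat_tin 0.66 [395. 356.] bin xy [ 0.0004 -0.0358] top 0.106
top mill 0.64 [349. 347.] bin xy [-0.0005  0.0357] top 0.125
top square_tin 0.6 [301. 347.] bin xy [0.0005 0.1063] top 0.107
top square_tin 0.23 [422. 229.] bin xy [ 0.1978 -0.0723] top 0.031
side jar 0.83 [452. 230.] bin xy [-0.     -0.0897] top 0.098
side jar 0.68 [242. 186.] bin xy [0.3172 0.0383] top 0.083
side jar 0.58 [182. 300.] bin xy [0.1993 0.2482] top 0.083
side flat_tin 0.91 [424. 257.] bin xy [ 0.0003 -0.0172] top 0.105
side flat_tin 0.73 [232. 258.] bin xy [0.2171 0.141 ] top 0.03
side flat_tin 0.63 [356. 316.] bin xy [0.0007 0.1067] top 0.106
side mill 0.71 [393. 281.] bin xy [0.0001 0.037 ] top 0.125
side mill 0.69 [288. 254.] bin xy [0.2073 0.0358] top 0.034
side square_tin 0.71 [356. 316.] bin xy [0.0007 0.1067] top 0.106
```

View pics/side9.png

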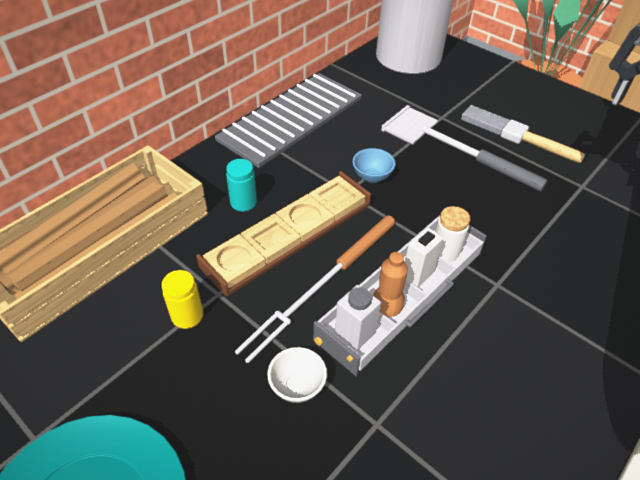

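View pics/top9.png

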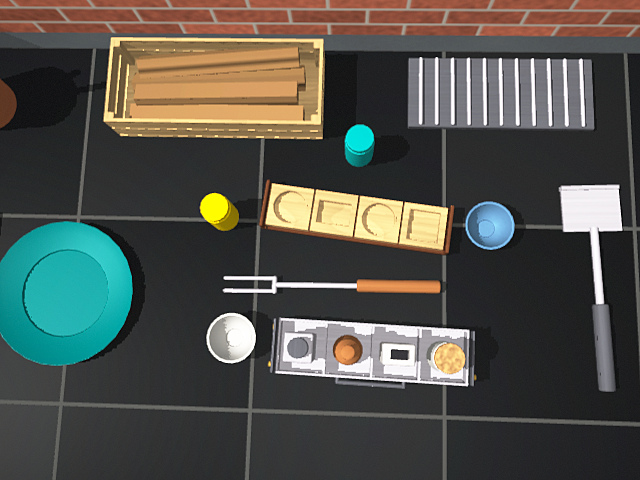

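All four stand upright within about 1 mm of their compartment centres: square tin (301,347), mill (349,347), flat tin (395,356), jar (445,356). The rack is empty and the arm is clear.

```bash
python3 -c "
from h import *
print(bot.job_done())"
```

```text
the job is handed in; nothing more can be done
None
```

All four containers stand upright and released in the bin in reverse order (left to right: square tin, mill, flat tin, jar), each centred to about 1 mm in the final top-camera check; I handed the job in at about 34 s, and no verdict was returned.

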